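# Free the child latch and open the paint cupboard

## Task

Open the blue-doored paint cupboard for the class. Draw the door ajar by its bar handle until the child-safety hook inside holds it, press the hook down with the fingertips through the narrow gap behind the door's top edge, firmly but not hard enough to crack it, ease the door off the catch, and swing it gently wide open, leaving the door free and everything else standing where it is.

Things in the scene. Friction and masses are not known exactly. Their poses are not given: they have to be found in the camera images.
- cupboard: Fixed plywood cupboard, 280 mm wide (y), 200 deep (x), 260 high. Origin: centre of its underside. Its front faces its -x: carcass front plane and front edge of the 12 mm top panel at x = -100 mm; the blue door shuts against it. Jars and a bottle stand inside, a tape roll lies on its top.
- door (a joint): Door angle, rad: 0 shut; grows as the free side swings to -x; stop at 1.92. Starts under 0.06. Stays where it is left; 1 N at the free edge moves it. Latched it opens to about 0.19, where the hook meets the catch and the gap to the carcass at the latch is about 40 mm. Past 0.33 the hook is clear. Over 25 N of pull on the hook tears it out; over 2 rad/s is flinging.
- door_hinge (a point): On the upright hinge line (the door's left, +y edge, front face), level with the door's top edge. Its axes turn with the door: -y from the hinge along the door to the free edge, +x through the door into the cupboard, z up. Door 276 mm wide, 16 thick, 236 high; top edge level with the cupboard's top.
- door_handle (a point): Middle of the horizontal steel bar handle, 195 mm from the hinge line: bar 11 mm thick, 110 mm long along the door, 35 mm in front of the door's face and 35 mm below its top edge; can be pinched from above. Axes as door_hinge.
- latch_mark (a point): Point in the air straight above the thumb pad of the white latch hook: level with the door's top edge, 20 mm behind the door's back, 215 mm from the hinge line; moves with the door, axes as door_hinge. The latch is set in slotted holes: the pad's crown is 31 to 42 mm below this point. Fingertips enter the gap here from above.
- catch: White catch under the front of the cupboard's top panel, fixed: the hook's upturned tooth holds behind its lip, so the hook must go down before the door opens further. Origin: middle of the lip's upper edge, 12 mm below the cupboard's top; the lip hangs 18 mm down.
- tape_roll: Roll of masking tape, 84 mm across, 24 mm high, lying on the back part of the cupboard's top; leave it. Origin: centre of its underside.
- jar_green: Green paint jar, 48 mm across, 90 mm high, standing in the cupboard; leave it. Origin: centre of its underside.
- jar_yellow: Yellow paint jar, 48 mm across, 90 mm high, standing in the cupboard; leave it. Origin: centre of its underside.
- spirit_bottle: Amber bottle, 56 mm across, 145 mm high, standing in the cupboard; leave it. Origin: centre of its underside.
- brush_mug: Blue mug with three brushes, 76 mm across, 215 mm high over the brushes, standing on the right of the table; leave it. Origin: centre of its underside.
- paint_stack: Stack of screwed-together paint pots, 60 mm across, 136 mm high, standing on the left of the table; leave it. Origin: centre of its underside.
- pot_orange: Small orange paint pot, 52 mm across, 50 mm high, on the left of the table; leave it. Origin: centre of its underside.
- tape_gun: Red tape dispenser, 110 x 55 mm, 90 mm high, on the right of the table; leave it. Origin: centre of its underside.
- latch_root (a point): Where the latch is screwed to the door's back, level with the top edge, above the root of its sprung arm (14 mm wide, pointing to +x; pad 20 mm out, tooth 55 mm out). Pad: 4 N at first touch, then about 1.8 N per mm, hard stop 4.7 mm down; the tooth is free after 1 to 4.2 mm (more the higher the latch sits), always by 12 N. Over 18 N cracks it. Held down and drawn to -x, it takes the door along.

How it is judged (in metres and radians):
On the way, in this order (a step that is already met when the one before it is completed fails the run):
1. the door is drawn ajar until the latch hook holds it (door angle 0.15 to 0.26) (value of joint door between 0.15 and 0.26 rad), for 0.2 s.
2. with the hook pressed down, the door is drawn past the catch (door angle over 0.33) (value of joint door above 0.33 rad), for 0.1 s.
At the end, for the whole second after the job is handed in: The door stands open by at least 1.2 rad (69 degrees), at rest and let go; everything in, on and around the cupboard still stands within 25 mm of where it was (value of joint door above 1.2 rad and velocity of joint door between -0.05 and 0.05 rad/s); the robot touches nothing.
It fails at once if the fingers press on the latch hook with more than 18 N: it cracks (contact force between latch_hook and the fingers above 18 N).
It fails at once if the door is yanked against the catch with more than 25 N (contact force between latch_hook and catch above 25 N).
It fails at once if the door is flung (faster than 2 rad/s) (velocity of joint door above 2 rad/s).
It fails at once if something standing in, on or around the cupboard is moved by more than 25 mm or tipped over (distance of any of tape_roll, jar_green, jar_yellow, spirit_bottle, brush_mug, paint_stack, pot_orange, tape_gun from where it was at the start of the episode above 0.025 m or angle between any of jar_green, jar_yellow, spirit_bottle, brush_mug, paint_stack's own z axis and vertical above 0.5 rad).
It also fails if it takes over 70 s, if anything falls off the work surface, if the arm or the gripper's body presses on something with over 40 N, if the wrist force passes 120 N, or if a joint passes its speed limit or range.

## Robot

A 6-joint arm with a two-finger parallel gripper is mounted at the origin on the work surface. World frame = base frame: x ahead of the robot, y to its left, z up, the work surface at z = 0. Lengths are in mm, angles in rad, forces in N, time in s.
With the tool pointing down it reaches from about 400 to 925 mm from the base axis. Payload 12.5 kg.
Tool frame: the origin (TCP) lies between the finger pads; the fingertips stand 25 mm ahead of it and the grasp point (between the pads) lies 6 mm ahead of it; z points along the fingers, y is the line along which they close (so a half turn about z gives the same grasp; the last joint's range is limited). The gripper opens to 95 mm and grips with 3 to 60 N. Pads are 20 mm wide; open, the fingers measure 119 mm over their backs; the gripper's body (75 mm by 180 mm) begins 59 mm behind the grasp point.
Start: joints at [-1.269, 0.491, 1.559, -0, 1.092, -0.106], TCP at [247.892, -573.754, 239.661] pointing down, gripper open.
Joint ranges: [-3.1, 3.1], [-0.84, 2.19], [0.05, 2.79], [-1.13, 4.28], [0.06, 2.93], [-2.69, 2.69]. Speed limits (rad/s): [2.22, 2.22, 2.79, 3.14, 3.14, 3.14].

## Interface

Orientations are given as [roll, pitch, yaw] about the fixed x, y, z axes, in that order (R = Rz(yaw) Ry(pitch) Rx(roll)).
In Python, from cell import state, read_camera, job_done, cut_out gives the robot as it stands. The module is installed in compiled form; this text tells all that it offers.
- The arm moves only by the tool jog_arm, never from a script. Its argument "motion" is a list of rows, each a list of 2 entries, a list of its own where there are three numbers: the shift along the tool's x, y, z in mm, then the turn about the tool's z in rad. A call has 1 to 5 rows; each row is the pose to reach, as a shift and turn from the pose commanded when the call began, along the tool's axes at that moment; what a row does not reach only later rows make up. A row lasts 1/10 s, in which the tool goes at most 50 mm and 8.59 degrees, less where a joint would pass 70% of its speed; a pose out of reach is approached as far as the arm can. A call with a gripper value outside its range is refused whole. "grip" is the closure, from 0 (fully open) to 1 (shut), set as the call begins (left out, the last holds). The fingers move at their own pace and stop on an object; the grip force is fixed at half the most. Time passes only in rows, so rows that repeat a pose let the fingers close. It gives the time, the measured TCP pose, the force, the opening and the grip force at its end, in the units of the state.
- state(): the state, without advancing time (a new reading comes with each control period).
- read_camera(name): name is "scene" or "top" or "wrist"; returns a dict with "img" (420x560x3 uint8, blue, green, red), "vertical_fov" (degrees; the focal length in pixels is half the picture's height over the tangent of half this angle, whatever the lens; pixels are square), "cx", "cy" (the principal point, pixels), "extrinsics" (4x4, takes a point from camera to world coordinates). Camera axes: x right, y up, looking along -z (the intrinsics and any distortion apply to the point x, -y, -z); pixel columns grow to the right and rows downward; lengths in mm; the calibration is good to about 2 mm. A picture is of the moment at which its call begins. There is no depth.
- job_done(): hands the job in; it is judged then, once.
Trained networks look in a picture, given as the dict that the camera call returned (one of the last four; its "shot" number tells which), for a name from the list of things; names that differ only in an ending like _2 or _b are one class to them, and where a whole thing is asked for, a point or a joint stands for the part that bears it (a point fixed in the world has none). Each returns a list of dicts, best first, with "p" (0 to 1); they miss things now and then, are a little off and sometimes report something else, mostly with a low value. They report only what shows in the picture. A call takes as long as a camera call.
- cut_out(name, picture): "region" (420x560 bool, what is visible of it) and "box" ([left, top, right, bottom] in pixels, round what is visible of it).
The state is a dict: "t": time; "joints": joint angles; "qvel": joint speeds; "tau": joint torques, N m; "eef_pos": TCP position; "tcp_rot": TCP orientation; "ft_force": force on the tool from outside, world axes, zero at the start; "moment": the same for the moment, N m; "opening": opening from 0.0 (shut) to 1.0 (fully open); "grip_force": force on a finger pad.
Only numpy, scipy, OpenCV 4.12 (cv2) and the standard library are available. Lean on these libraries where they do the work, as an engineer would, in place of code of your own. Each camera call takes 0.05 s, during which the arm holds its last target. There are 200 camera calls.

## Working session

There is one attempt and no reset: what is moved stays moved. The work goes in short steps, Python scripts to look and compute and a tool call to move; the robot and the scene stay as the last step left them, time stands still between calls to the robot, and variables do not carry over. Pictures are saved under pics/ and viewed, at most 10 in all, crops included, and the job is handed in when it is done.

Besides the shell and the picture viewer there is one more tool, called after "Request:" as name(argument=value, ...) on one line, values as JSON. jog_arm: Moves the arm, as the interface text tells. Its arguments: {"type":"object","properties":{"motion":{"type":"array"},"grip":{"type":"number"}},"required":["motion"]}

```bash
mkdir -p pics
cat > h.py <<'E'
import numpy as np, cv2
from cell import state, read_camera, job_done, cut_out
def K(p):
    f=p["img"].shape[0]/2/np.tan(np.radians(p["vertical_fov"])/2); return f
def ray(p,u,v):
    f=K(p);E=np.array(p["extrinsics"]);d=E[:3,:3]@np.array([(u-p["cx"])/f,-(v-p["cy"])/f,-1.]);return E[:3,3],d
def at_z(p,u,v,z):
    o,d=ray(p,u,v);return o+d*(z-o[2])/d[2]
def proj(p,X):
    E=np.array(p["extrinsics"]);c=E[:3,:3].T@(np.array(X,float)-E[:3,3]);f=K(p);return p["cx"]+f*c[0]/-c[2],p["cy"]-f*c[1]/-c[2]
E
python3 - <<'E'
from h import *
print(state())
for n in("scene","top"):
    p=read_camera(n);cv2.imwrite(f"pics/{n}0.png",p["img"]);print(n,[k for k in p],p["vertical_fov"],p["cx"],p["cy"],np.round(p["extrinsics"],3).tolist(),p.get("distortion"))
    for k in("cupboard","door","door_handle","catch","latch_root","paint_stack","brush_mug","tape_roll"):
        print(k,[(np.round(r["box"]).tolist(),round(r["p"],2)) for r in cut_out(k,p)[:2]])
E
```

```text
{'t': 0.0, 'joints': array([-1.26859999e+00,  4.91564894e-01,  1.55943875e+00, -3.51199535e-05,
        1.09170427e+00, -1.05601541e-01]), 'qvel': array([ 1.05919146e-03,  2.35582740e-03, -9.27459449e-05,  9.85879100e-04,
       -1.41503246e-03, -1.85313557e-04]), 'tau': array([-1.20783579e-04, -6.12645078e+01, -2.58183450e+01,  6.93712919e-02,
        4.82155848e-02, -1.51676049e-04]), 'eef_pos': array([ 247.81713451, -573.53781151,  239.06210424]), 'tcp_rot': array([-3.14048032e+00, -8.65806086e-05,  4.07814040e-01]), 'ft_force': array([ 0.15401876, -0.21220024,  0.21415399]), 'moment': array([-0.00432425, -0.00118894,  0.0403572 ]), 'grip_force': 0.0, 'opening': 0.9995393350310438}
scene ['img', 'vertical_fov', 'cx', 'cy', 'extrinsics', 'shot'] 56.3906505166864 277.4470528675143 213.7242175489629 [[-0.169, -0.932, 0.322, 925.969], [0.986, -0.161, 0.052, 81.523], [0.003, 0.326, 0.945, 1128.292], [0.0, 0.0, 0.0, 1.0]] None
cupboard [([200.0, 176.0, 333.0, 302.0], 0.64)]
door [([217.0, 175.0, 336.0, 200.0], 0.78)]
door_handle []
catch [([106.0, 129.0, 154.0, 184.0], 0.64)]
latch_root
[... 194 characters left out ...]
.0, 176.0, 332.0, 300.0], 0.16)]
top ['img', 'vertical_fov', 'cx', 'cy', 'extrinsics', 'shot'] 51.00965049857608 284.05049044260875 209.12568044128784 [[-0.006, 0.983, -0.186, 374.96], [-1.0, -0.006, 0.001, 35.761], [-0.0, 0.186, 0.983, 1501.38], [0.0, 0.0, 0.0, 1.0]] None
cupboard [([240.0, 148.0, 339.0, 239.0], 0.72), ([243.0, 217.0, 342.0, 237.0], 0.16)]
door [([241.0, 214.0, 344.0, 238.0], 0.57)]
door_handle [([244.0, 214.0, 342.0, 241.0], 0.64)]
catch []
latch_root [([242.0, 218.0, 343.0, 240.0], 0.88)]
paint_stack [([138.0, 212.0, 167.0, 237.0], 0.73)]
brush_mug [([410.0, 251.0, 454.0, 269.0], 0.82)]
tape_roll [([290.0, 148.0, 321.0, 182.0], 0.63), ([241.0, 217.0, 337.0, 238.0], 0.52)]
```

Run:
```python
import cv2
a=cv2.imread("pics/scene0.png");b=cv2.imread("pics/top0.png")
a=cv2.resize(a[150:320,180:380],None,fx=4,fy=4,interpolation=2);b=cv2.resize(b[130:280,120:320+150],None,fx=2.2,fy=2.2,interpolation=2)
cv2.imwrite("pics/a.png",cv2.resize(a,(700,595)));cv2.imwrite("pics/b.png",b)
```

```text
(no output)
```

View pics/a.png

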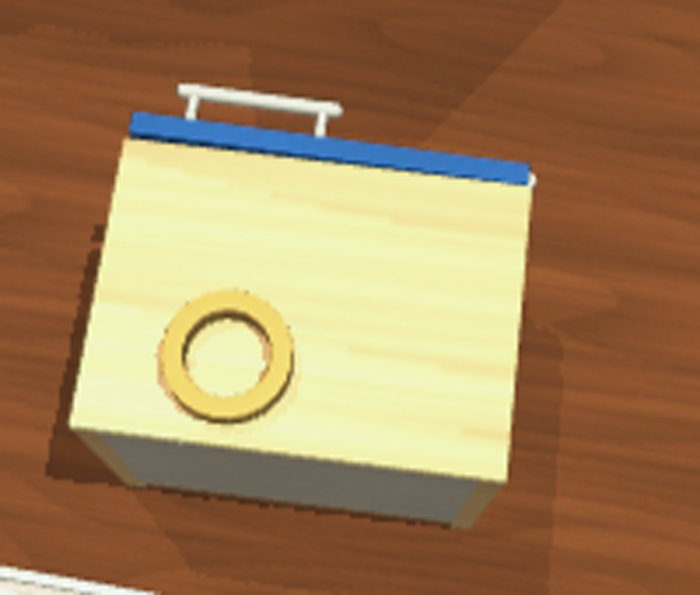

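View pics/b.png

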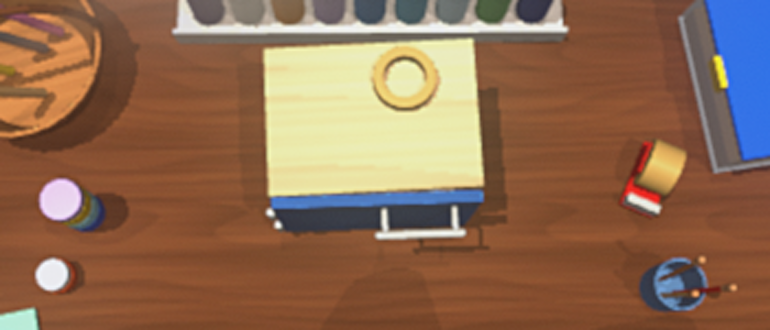

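Scene crop (×3.5, offset 180,150): the bar runs from (180,90) to (340,110), the hinge is at (531,180), and the top panel's corners are (124,139), (528,185), (507,482) and (72,428). In the top crop (×2.2, offset 120,130) the bar runs (376,236)–(465,234), and the top corners are (264,48), (473,40), (483,187) and (270,195).

Run:
```python
from h import *
p=read_camera("scene");q=read_camera("top")
A=lambda u,v:(180+u/3.5,150+v/3.5);B=lambda u,v:(120+u/2.2,130+v/2.2)
for n,z,a,b in [("FR",260,(124,139),(483,187)),("FL",260,(528,185),(270,195)),("BL",260,(507,482),(264,48)),("BR",260,(72,428),(473,40)),("h-",225,(180,90),(465,234)),("h+",225,(340,110),(376,236)),
  ("doorfreefront",260,(131,114),(483,193)),("doorhinge",260,(528,167),(272,202))]:
    print(n,at_z(p,*A(*a),z).round(1)[:2],at_z(q,*B(*b),z).round(1)[:2])
for n,z in(("paint_stack",136),("pot_orange",50),("brush_mug",50),("tape_gun",90)):
    r=cut_out(n,q)
    if r: b=r[0]["box"];print(n,at_z(q,b[0],b[1],z).round()[:2],at_z(q,b[2],b[3],z).round()[:2])
```

```text
FR [ 595.8 -122.8] [ 591.5 -124.3]
FL [582.1 153.8] [582.7 152.7]
BL [782.5 165.8] [782. 163.]
BR [ 795.6 -111.7] [ 791.5 -116.8]
h- [538.3 -99.7] [ 534.5 -103.1]
h+ [534.1  16.6] [532.6  14.9]
doorfreefront [ 576.8 -122.2] [ 583.6 -124.1]
doorhinge [569.1 152.2] [573.5 150. ]
paint_stack [619. 484.] [551. 390.]
pot_orange [513. 518.] [464. 467.]
brush_mug [ 518. -374.] [ 435. -515.]
tape_gun [ 683. -352.] [ 564. -456.]
```

Request:
jog_arm(motion=[[[20, -16, -40], 0.12], [[50, -40, -75], 0.26], [[85, -67, -91], 0.4], [[120, -95, -91], 0.55], [[158, -125, -91], 0.7]], grip=0.68)

```text
t: 1.7
eef_pos: [343.0, -396.6, 331.4]
tcp_rot: [3.141, -0.001, -0.293]
ft_force: [0.7, -0.1, -0.3]
opening: 0.637
grip_force: 0.0
```

Request:
jog_arm(motion=[[[8, -39, 0], -0.14], [[16, -79, 0], -0.28], [[24, -118, 0], -0.42], [[32, -158, 0], -0.56], [[40, -197, 0], -0.7]])

```text
t: 2.2
eef_pos: [437.0, -218.8, 330.9]
tcp_rot: [3.141, -0.0, 0.419]
ft_force: [-0.6, -0.0, -0.1]
opening: 0.326
grip_force: 0.0
```

Request:
jog_arm(motion=[[[0, 0, 0], -0.14], [[0, 0, 0], -0.28], [[0, 0, 0], -0.42], [[0, 0, 0], -0.56], [[0, 0, 0], -0.7]])

```text
t: 2.7
eef_pos: [436.5, -220.3, 330.7]
tcp_rot: [3.141, 0.0, 1.12]
ft_force: [-1.1, -0.3, -0.7]
opening: 0.32
grip_force: 0.0
```

Request:
jog_arm(motion=[[[0, 0, 0], -0.14], [[0, 0, 0], -0.28], [[0, 0, 0], -0.42], [[0, 0, 0], -0.49]])

```text
t: 3.1
eef_pos: [436.5, -220.3, 330.7]
tcp_rot: [3.141, 0.0, 1.609]
ft_force: [-0.7, -0.1, -1.0]
opening: 0.321
grip_force: 0.0
```

Request:
jog_arm(motion=[[[43, 26, 0], 0], [[86, 52, 0], 0], [[130, 79, 0], 0.01], [[173, 105, 0], 0.012], [[173, 105, 0], 0.012]])

```text
t: 3.6
eef_pos: [537.4, -39.8, 330.4]
tcp_rot: [3.141, -0.001, 1.596]
ft_force: [-0.5, -0.3, 0.4]
opening: 0.322
grip_force: 0.0
```

Run:
```python
from h import *
s=state();print(s["eef_pos"],s["tcp_rot"])
p=read_camera("wrist");cv2.imwrite("pics/w1.png",p["img"]);print(np.round(p["extrinsics"],3).tolist(),p["vertical_fov"],p["cx"],p["cy"])
e=s["eef_pos"]
print("proj bar c",proj(p,[535,-43,225]),"tcp axis at 225",proj(p,[e[0],e[1],225]))
```

```text
[537.40032082 -39.80862496 330.43555732] [ 3.14116277e+00 -6.98345305e-04  1.59614252e+00]
[[1.0, -0.023, -0.008, 535.412], [0.024, 0.96, 0.277, 38.414], [0.001, -0.277, 0.961, 475.316], [0.0, 0.0, 0.0, 1.0]] 70.9519165885874 280.8923518709475 208.9659043872206
proj bar c (np.float64(277.9139823057414), np.float64(218.76851897898635)) tcp axis at 225 (np.float64(280.688602694772), np.float64(215.41861482872267))
```

View pics/w1.png

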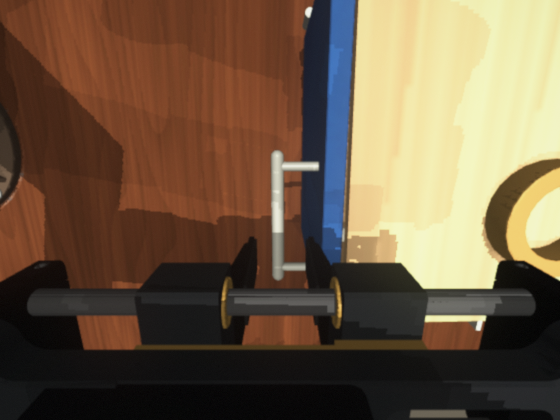

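The wrist view shows the bar from (277,154) to (278,277), between the fingers. It sits about 2 mm to −x of the tool axis, and the door edge clears the right finger.

Request:
jog_arm(motion=[[[0, -2, 25], 0], [[0, -2, 50], 0], [[0, -2, 75], 0], [[0, -2, 99], 0], [[0, -2, 99], 0]])

```text
t: 4.15
eef_pos: [532.3, -44.9, 229.4]
tcp_rot: [-3.137, -0.001, 1.591]
ft_force: [-0.3, -0.4, 0.7]
opening: 0.319
grip_force: 0.0
```

Request:
jog_arm(motion=[[[0, 0, 0], 0], [[0, 0, 0], 0], [[0, 0, 0], 0], [[0, 0, 0], 0], [[0, 0, 0], 0]], grip=1.0)

```text
t: 4.65
eef_pos: [534.1, -44.3, 232.8]
tcp_rot: [3.14, 0.001, 1.592]
ft_force: [-0.9, -1.7, 6.3]
opening: 0.107
grip_force: 30.0
```

Request:
jog_arm(motion=[[[1, -6, 0], 0.03], [[3, -13, 0], 0.066], [[4.5, -19, 0], 0.1], [[6, -25, 0], 0.13], [[7.5, -29, 0], 0.15]])

```text
t: 5.15
eef_pos: [504.8, -37.6, 232.8]
tcp_rot: [3.139, 0.001, 1.441]
ft_force: [-1.0, -5.1, 4.9]
opening: 0.105
grip_force: 30.0
```

Run:
```python
from h import *
print(state())
p=read_camera("scene");cv2.imwrite("pics/s2.png",cv2.resize(p["img"][150:290,180:380],(800,560),interpolation=2))
q=read_camera("top");cv2.imwrite("pics/t2.png",cv2.resize(q["img"][140:260,220:380],(800,600),interpolation=2))
```

```text
{'t': 5.15, 'joints': array([-2.04358774e-01,  3.30308269e-01,  1.85483233e+00, -1.13294331e-03,
        9.53850725e-01, -7.39110772e-02]), 'qvel': array([ 0.01035476, -0.05520567,  0.09001648, -0.00573734, -0.03397401,
        0.20241253]), 'tau': array([  2.29072876, -44.45573688, -21.50819778,   1.10840902,
         0.1841958 ,  -0.18759225]), 'eef_pos': array([504.84943404, -37.56357379, 232.7849321 ]), 'tcp_rot': array([3.13906709e+00, 1.11532817e-03, 1.44100148e+00]), 'ft_force': array([-1.02320236, -5.09969862,  4.86441064]), 'moment': array([-0.87219325,  0.06997573,  0.01358627]), 'grip_force': 29.99853551387787, 'opening': 0.10469953421811072}
```

View pics/s2.png

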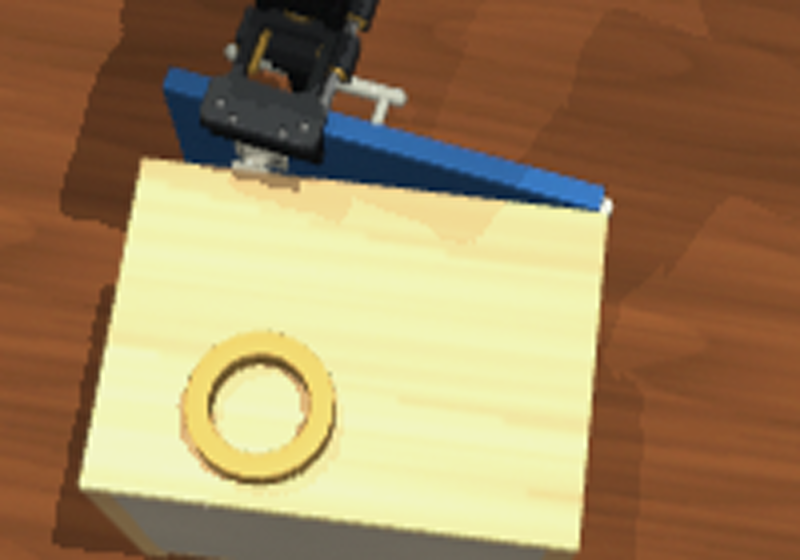

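The door is ajar, its top front edge running from (170,70) to (605,187) in the ×4 crop. The white latch shows in the gap at about (262,160).

Run:
```python
from h import *
p=read_camera("scene");A=lambda u,v:(180+u/4,150+v/4)
P=[at_z(p,*A(*c),260)[:2] for c in((170,70),(605,187),(143,158),(605,213))]
print(np.round(P,1))
d=P[1]-P[0];c=P[3]-P[2]
print("door yaw",np.arctan2(-d[0],d[1]),"len",np.hypot(*d),"cup yaw",np.arctan2(-c[0],c[1]),np.hypot(*c))
```

```text
[[ 535.6 -118.7]
 [ 566.5  152.8]
 [ 595.1 -122.2]
 [ 582.9  154.8]]
door yaw -0.11341427972696363 len 273.2414988802504 cup yaw 0.0440526190572726 277.3012054664505
```

Request:
jog_arm(motion=[[[0.3, -2, 0], 0.01], [[0.6, -4, 0], 0.02], [[0.6, -4, 0], 0.02]])

```text
t: 5.6
eef_pos: [501.8, -36.6, 232.8]
tcp_rot: [3.137, 0.001, 1.422]
ft_force: [3.9, -4.2, 3.7]
opening: 0.108
grip_force: 30.0
```

Request:
jog_arm(motion=[[[0.2, -1, 0], 0.005], [[0.4, -2, 0], 0.01], [[0.4, -2, 0], 0.01], [[0.4, -2, 0], 0.01]])

```text
t: 6.0
eef_pos: [501.6, -36.5, 232.9]
tcp_rot: [3.134, 0.002, 1.412]
ft_force: [11.9, -7.2, -1.8]
opening: 0.105
grip_force: 30.1
```

Request:
jog_arm(motion=[[[-0.3, 2, 0], -0.008], [[-0.3, 2.5, 0], -0.01], [[-0.3, 2.5, 0], -0.01]])

```text
t: 6.3
eef_pos: [501.9, -36.7, 232.8]
tcp_rot: [3.139, 0.001, 1.422]
ft_force: [-0.1, -3.6, 5.9]
opening: 0.103
grip_force: 30.0
```

Request:
jog_arm(motion=[[[0, 0, 0], 0], [[0, 0, 0], 0], [[0, 0, 0], 0], [[0, 0, 0], 0]], grip=0.7)

```text
t: 6.7
eef_pos: [501.2, -35.9, 231.6]
tcp_rot: [-3.141, -0.0, 1.422]
ft_force: [0.1, -1.1, 0.0]
opening: 0.298
grip_force: 0.0
```

Request:
jog_arm(motion=[[[0, 0, -20], 0], [[0, 0, -50], 0], [[0, 0, -90], 0], [[0, 0, -90], 0]])

```text
t: 7.1
eef_pos: [502.5, -36.2, 326.0]
tcp_rot: [3.134, 0.0, 1.422]
ft_force: [0.3, -0.3, -0.7]
opening: 0.301
grip_force: 0.0
```

Request:
jog_arm(motion=[[[0, 0, 0], 0], [[0, -40, 0], 0], [[0, -80, 0], 0], [[0, -80, 0], 0], [[0, -80, 0], 0]], grip=1.0)

```text
t: 7.6
eef_pos: [421.7, -24.0, 321.1]
tcp_rot: [-3.141, 0.0, 1.422]
ft_force: [0.5, 0.2, -0.9]
opening: 0.009
grip_force: 0.0
```

Run:
```python
from h import *
s=state();print(s["eef_pos"],s["tcp_rot"],s["opening"],s["ft_force"])
p=read_camera("scene");q=read_camera("wrist")
a=cv2.resize(p["img"][150:220,200:350],(750,350),interpolation=2);cv2.imwrite("pics/s3.png",a)
cv2.imwrite("pics/w3.png",q["img"])
```

```text
[421.73263669 -24.04641907 321.10049102] [-3.14104279e+00  2.54626250e-05  1.42169808e+00] 0.008853123400777065 [ 0.45823303  0.21560182 -0.9266922 ]
```

View pics/s3.png

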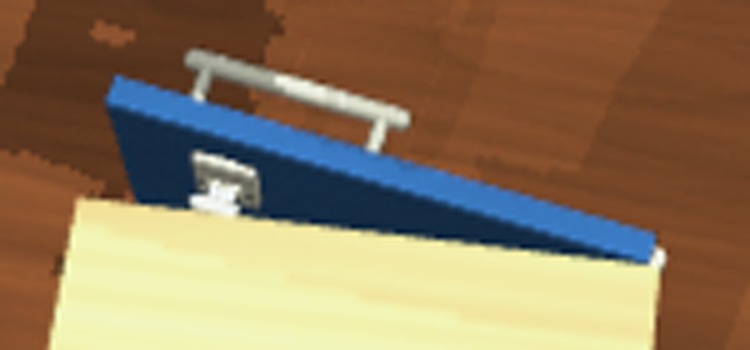

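View pics/w3.png

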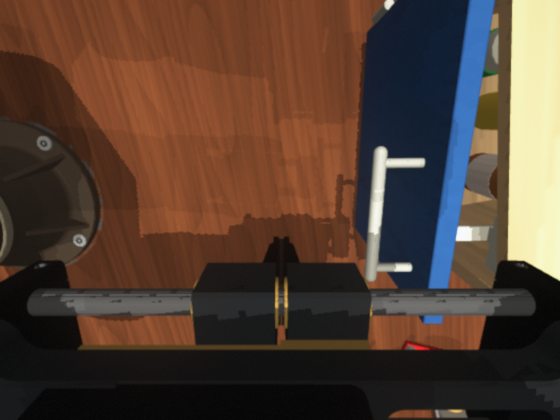

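In the scene crop (×5, offset 200,150) the door's top front edge runs (117,76)–(655,233), with the back free corner at (107,97). The carcass edge runs (78,198)–(658,263) and the latch pad is near (215,203). In the wrist view the free corners are near (425,320) and (441,320), the latch is near (475,233), and the carcass edge is near u≈500.

Run:
```python
from h import *
from scipy.optimize import least_squares
p=read_camera("scene");w=read_camera("wrist")
A=lambda u,v:(200+u/5,150+v/5)
obs=[(p,A(117,76),(0,-276,0)),(p,A(107,97),(16,-276,0)),(p,A(655,233),(0,0,0)),(p,A(185,58),(-35,-250,-30)),(p,A(410,119),(-35,-140,-30)),
 (w,(425,320),(0,-276,0)),(w,(441,320),(16,-276,0)),(w,(371,278),(-35,-250,-35)),(w,(380,150),(-35,-140,-35))]
def W(x,l):
    c,s=np.cos(x[2]),np.sin(x[2]);return np.array([x[0]+c*l[0]-s*l[1],x[1]+s*l[0]+c*l[1],260+l[2]])
def res(x,o=obs): return np.concatenate([np.array(proj(q,W(x,l)))-uv for q,uv,l in o])
for o in(obs,obs[:5]):
    r=least_squares(lambda x:res(x,o),[567,152,-.14],loss="soft_l1");print(r.x.round(3),res(r.x,o).reshape(-1,2).round(1).tolist())
    print("mark",W(r.x,(36,-215,0)).round(1),"root",W(r.x,(16,-215,0)).round(1),"handle",W(r.x,(-35,-195,0)).round(1))
    x=r.x
print("edge",[at_z(p,*A(*c),260).round(1) for c in((78,198),(658,263))],[at_z(w,u,v,260).round(1) for u,v in((497,268),(511,5))])
m=W(r.x,(36,-215,-36));print("pad proj",[(np.array(proj(p,m))-[200,150])*5,proj(w,m)])
```

```text
[ 5.63981e+02  1.55545e+02 -1.33000e-01] [[0.1, -0.7], [-0.1, 0.8], [1.5, -0.6], [2.3, -0.9], [-1.4, -1.3], [-0.8, 1.5], [2.8, 1.2], [-0.0, -5.3], [0.3, -0.4]]
mark [571.1 -62.3 260. ] root [551.2 -59.7 260. ] handle [503.4 -33.1 260. ]
[ 5.66907e+02  1.54619e+02 -1.40000e-01] [[-0.3, -0.3], [-0.6, 1.2], [1.0, 0.4], [2.0, -0.5], [-1.7, -0.6]]
mark [572.6 -63.3 260. ] root [552.8 -60.5 260. ] handle [505.1 -33.6 260. ]
edge [array([ 595.4, -122.5,  260. ]), array([581.1, 155.5, 260. ])] [array([583.6, -77.6, 260. ]), array([582.8, 100.7, 260. ])]
pad proj [array([214.68905199, 202.6744031 ]), (np.float64(456.1816945220862), np.float64(235.83418173526763))]
```

Request:
jog_arm(motion=[[[-4, 38, 0], 0], [[-8, 77, 0], 0], [[-12, 116, 0], -0.01], [[-16, 154, 0], -0.012], [[-16, 154, 0], -0.012]])

```text
t: 8.3
eef_pos: [575.6, -64.1, 319.6]
tcp_rot: [-3.14, 0.0, 1.433]
ft_force: [-0.5, 0.3, -0.3]
opening: 0.003
grip_force: 0.0
```

Request:
jog_arm(motion=[[[0, 0, 0], 0], [[0, 0, 0], 0], [[0, 0, 0], 0]])

```text
t: 8.6
eef_pos: [571.5, -62.6, 321.9]
tcp_rot: [3.141, 0.0, 1.434]
ft_force: [0.1, 0.0, -0.0]
opening: 0.003
grip_force: 0.0
```

Run:
```python
from h import *
s=state();print(s["eef_pos"],s["tcp_rot"],s["ft_force"])
p=read_camera("scene");e=s["eef_pos"];print((np.array(proj(p,[e[0],e[1],e[2]-25]))-[200,150])*5)
cv2.imwrite("pics/s4.png",cv2.resize(p["img"][130:220,200:350],(750,450),interpolation=2))
```

```text
[571.51255948 -62.61455424 321.87079842] [3.14137353e+00 9.68472369e-05 1.43390258e+00] [ 0.05487696  0.00862568 -0.04193393]
[204.02488445 140.72607628]
```

View pics/s4.png

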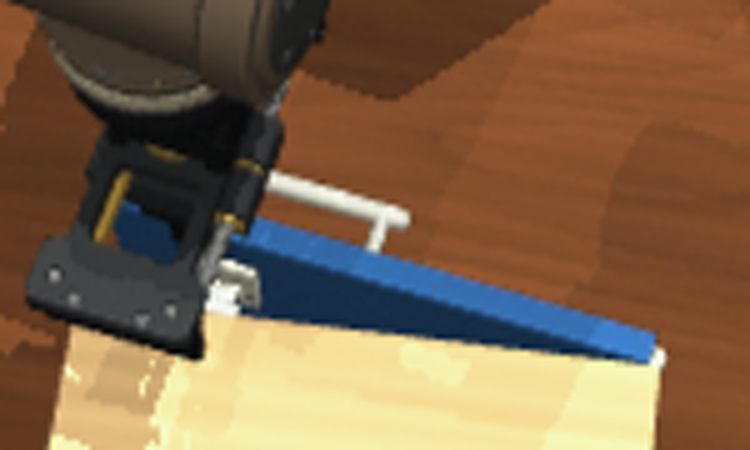

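The door hasn't moved. The gripper hides the fingertips, but the numbers agree, with the TCP over the mark at (571.5, −62.6). I'll go down into the gap and watch the force.

Request:
jog_arm(motion=[[[0, 0, 15], 0], [[0, 0, 30], 0], [[0, 0, 45], 0], [[0, 0, 58], 0], [[0, 0, 58], 0]])

```text
t: 9.15
eef_pos: [571.3, -62.7, 262.4]
tcp_rot: [-3.139, -0.0, 1.434]
ft_force: [-0.5, 0.1, 0.6]
opening: 0.002
grip_force: 0.0
```

Request:
jog_arm(motion=[[[0, 0, 0], 0], [[0, 0, 2], 0], [[0, 0, 4], 0], [[0, 0, 6], 0], [[0, 0, 6], 0]])

```text
t: 9.65
eef_pos: [572.0, -62.8, 257.5]
tcp_rot: [-3.141, 0.0, 1.434]
ft_force: [-0.3, -0.3, 0.4]
opening: 0.003
grip_force: 0.0
```

Request:
jog_arm(motion=[[[0, 0, 1], 0], [[0, 0, 2], 0], [[0, 0, 3], 0], [[0, 0, 4], 0], [[0, 0, 4], 0]])

```text
t: 10.15
eef_pos: [572.0, -62.9, 253.5]
tcp_rot: [-3.141, 0.0, 1.434]
ft_force: [0.1, -0.8, -0.5]
opening: 0.006
grip_force: 0.0
```

Request:
jog_arm(motion=[[[0, 0, 1], 0], [[0, 0, 2], 0], [[0, 0, 2], 0], [[0, 0, 2], 0]])

```text
t: 10.55
eef_pos: [572.1, -62.9, 251.6]
tcp_rot: [-3.142, 0.0, 1.434]
ft_force: [-0.1, -0.5, -0.2]
opening: 0.002
grip_force: 0.0
```

Request:
jog_arm(motion=[[[0, 0, 1], 0], [[0, 0, 2], 0], [[0, 0, 2], 0], [[0, 0, 2], 0]])

```text
t: 10.95
eef_pos: [572.1, -62.8, 249.6]
tcp_rot: [-3.142, 0.0, 1.434]
ft_force: [1.0, -0.2, 0.5]
opening: 0.004
grip_force: 0.0
```

Request:
jog_arm(motion=[[[0, 0, 1], 0], [[0, 0, 2], 0], [[0, 0, 2], 0], [[0, 0, 2], 0]])

```text
t: 11.35
eef_pos: [572.0, -62.9, 247.6]
tcp_rot: [-3.142, 0.0, 1.434]
ft_force: [-0.0, -0.3, -0.6]
opening: 0.004
grip_force: 0.0
```

Request:
jog_arm(motion=[[[0, 0, 1], 0], [[0, 0, 2], 0], [[0, 0, 2], 0], [[0, 0, 2], 0]])

```text
t: 11.75
eef_pos: [572.1, -62.9, 245.6]
tcp_rot: [-3.142, 0.0, 1.434]
ft_force: [0.1, 0.2, 0.5]
opening: 0.003
grip_force: 0.0
```

Request:
jog_arm(motion=[[[0, 0, 1], 0], [[0, 0, 2], 0], [[0, 0, 2], 0], [[0, 0, 2], 0]])

```text
t: 12.15
eef_pos: [572.3, -62.8, 244.2]
tcp_rot: [3.14, 0.0, 1.434]
ft_force: [-0.6, 0.3, 6.3]
opening: 0.003
grip_force: 2.8
```

Request:
jog_arm(motion=[[[0, 0, 1], 0], [[0, 0, 2], 0], [[0, 0, 2.5], 0], [[0, 0, 2.5], 0]])

```text
t: 12.55
eef_pos: [572.6, -62.8, 242.3]
tcp_rot: [3.139, -0.0, 1.434]
ft_force: [-0.3, 0.8, 10.4]
opening: 0.001
grip_force: 5.2
```

Request:
jog_arm(motion=[[[-0.3, -2, 0], 0.01], [[-0.6, -4, 0], 0.02], [[-0.9, -6, 0], 0.03], [[-1.2, -8, 0], 0.04]])

```text
t: 12.95
eef_pos: [564.7, -63.0, 242.4]
tcp_rot: [3.138, -0.0, 1.393]
ft_force: [1.5, 0.8, 9.7]
opening: 0.003
grip_force: 4.8
```

Request:
jog_arm(motion=[[[-0.3, -2, 0], 0.01], [[-0.6, -4, 0], 0.02], [[-0.9, -6, 0], 0.03], [[-1.1, -8, 0], 0.04]])

```text
t: 13.35
eef_pos: [556.7, -62.8, 242.4]
tcp_rot: [3.138, 0.0, 1.353]
ft_force: [1.1, 0.0, 9.8]
opening: 0.007
grip_force: 4.8
```

Request:
jog_arm(motion=[[[-0.2, -4, 0], 0.02], [[-0.4, -8, 0], 0.04], [[-0.5, -12, 0], 0.06], [[-0.6, -16, 0], 0.075], [[-0.6, -20, 0], 0.09]])

```text
t: 13.85
eef_pos: [537.0, -59.9, 242.4]
tcp_rot: [3.138, 0.001, 1.263]
ft_force: [0.0, -5.5, 10.1]
opening: 0.004
grip_force: 4.7
```

Request:
jog_arm(motion=[[[0.3, -4, 0], 0.02], [[0.6, -8, 0], 0.04], [[0.9, -12, 0], 0.06], [[1.2, -16, 0], 0.075], [[1.6, -20, 0], 0.09]])

```text
t: 14.35
eef_pos: [518.3, -52.1, 242.3]
tcp_rot: [3.138, 0.001, 1.173]
ft_force: [0.1, -5.3, 8.5]
opening: 0.005
grip_force: 4.7
```

Run:
```python
from h import *
s=state();print(s["eef_pos"],s["tcp_rot"],s["ft_force"])
p=read_camera("scene")
cv2.imwrite("pics/s5.png",cv2.resize(p["img"][110:220,180:360],(720,440),interpolation=2))
```

```text
[518.31147918 -52.12814053 242.27542062] [3.13797842e+00 6.94370704e-04 1.17320869e+00] [ 0.05600868 -5.3498947   8.52770825]
```

View pics/s5.png

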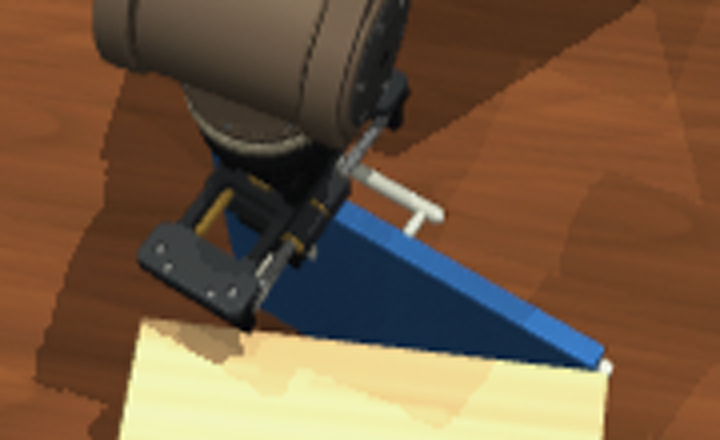

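The door is well past the catch, at about 0.44 rad. I'll lift off the pad, slide toward the hinge to stay within reach, and sweep the door from behind.

Request:
jog_arm(motion=[[[0, 0, -6], 0], [[0, 1, -12], 0], [[20, 2, -12], 0], [[40, 2, -12], 0], [[60, 2, -12], 0]])

```text
t: 14.9
eef_pos: [543.0, 3.8, 253.2]
tcp_rot: [-3.141, 0.0, 1.173]
ft_force: [-0.5, 0.6, -0.1]
opening: 0.002
grip_force: 0.0
```

Request:
jog_arm(motion=[[[-1.6, -7.8, 0], 0.05], [[-2.8, -15.7, 0], 0.1], [[-3.6, -23.6, 0], 0.15], [[-4.1, -31.5, 0], 0.2], [[-4.1, -39.5, 0], 0.25]])

```text
t: 15.4
eef_pos: [504.7, 14.8, 253.2]
tcp_rot: [3.141, -0.0, 0.922]
ft_force: [1.5, -0.6, -0.6]
opening: 0.004
grip_force: 0.7
```

Request:
jog_arm(motion=[[[-1.6, -7.8, 0], 0.05], [[-2.8, -15.7, 0], 0.1], [[-3.6, -23.6, 0], 0.15], [[-4.1, -31.5, 0], 0.2], [[-4.1, -39.5, 0], 0.25]])

```text
t: 15.9
eef_pos: [470.6, 35.3, 253.2]
tcp_rot: [3.141, 0.0, 0.672]
ft_force: [1.1, -1.2, -1.3]
opening: 0.007
grip_force: 0.7
```

Request:
jog_arm(motion=[[[-1.6, -7.8, 0], 0.05], [[-2.8, -15.7, 0], 0.1], [[-3.6, -23.6, 0], 0.15], [[-4.1, -31.5, 0], 0.2], [[-4.1, -39.5, 0], 0.25]])

```text
t: 16.4
eef_pos: [442.9, 63.7, 253.3]
tcp_rot: [3.141, -0.0, 0.422]
ft_force: [2.2, -0.4, 0.4]
opening: 0.004
grip_force: 0.7
```

Request:
jog_arm(motion=[[[-1.6, -7.8, 0], 0.05], [[-2.8, -15.7, 0], 0.1], [[-3.6, -23.6, 0], 0.15], [[-4.1, -31.5, 0], 0.2], [[-4.1, -39.5, 0], 0.25]])

```text
t: 16.9
eef_pos: [423.0, 98.1, 253.3]
tcp_rot: [3.141, -0.001, 0.172]
ft_force: [2.9, -1.2, 0.7]
opening: 0.004
grip_force: 0.7
```

Request:
jog_arm(motion=[[[0, 0, 0], 0], [[0, 4, -5], 0], [[0, 10, -30], 0], [[0, 10, -70], 0], [[0, 10, -110], 0]])

```text
t: 17.4
eef_pos: [424.5, 87.4, 364.7]
tcp_rot: [-3.142, 0.001, 0.175]
ft_force: [-0.5, 0.6, 0.2]
opening: 0.003
grip_force: 0.0
```

Run:
```python
from h import *
s=state();print(s["eef_pos"],s["tcp_rot"],s["ft_force"])
p=read_camera("scene");q=read_camera("top")
a=cv2.resize(p["img"],(400,300));b=cv2.resize(q["img"][130:280,180:400],(400,273))
cv2.imwrite("pics/s6.png",np.hstack([a[:273],b]))
```

```text
[424.4872913   87.36976523 364.69642644] [-3.14155394e+00  9.89438053e-04  1.74507866e-01] [-0.53231034  0.59377702  0.20170938]
```

View pics/s6.png

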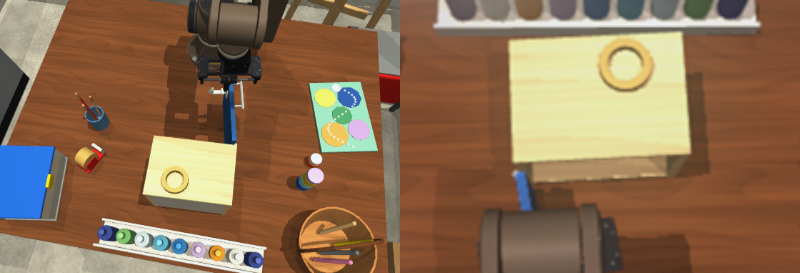

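The door stands nearly perpendicular to the cupboard, about 1.4 rad open. The tool is about 80 mm above its top edge and everything else is in place.

Request:
jog_arm(motion=[[[0, 0, 0], 0], [[0, 0, 0], 0], [[0, 0, 0], 0]])

```text
t: 17.8
eef_pos: [424.3, 87.9, 362.1]
tcp_rot: [-3.141, 0.002, 0.174]
ft_force: [0.4, 0.3, -0.2]
opening: 0.005
grip_force: 0.0
```

```bash
python3 -c "from cell import job_done;print(job_done())"
```

```text
the job is handed in; nothing more can be done
None
```

I handed the job in at about 18 s with the door standing free at about 1.4 rad by camera estimate. The hook was pressed with about 10 N and nothing else looked moved in the last pictures; no verdict came back.

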